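# Put the lock cylinder away in its snap-lid case

## Robot

A 7-joint arm with a two-finger parallel gripper is mounted at the origin on the work surface. World frame = base frame: x ahead of the robot, y to its left, z up, the work surface at z = 0. Lengths are in m, angles in rad, forces in N, time in s.
With the tool pointing down it reaches from about 0.425 to 0.925 m from the base axis. Payload 6.8 kg.
Tool frame: the origin (TCP) lies at the very end of the fingers, on their centre line; the grasp point (between the pads) lies 19 mm behind it; z points along the fingers, y is the line along which they close (so a half turn about z gives the same grasp; the last joint's range is limited). The gripper opens to 85 mm and grips with 20 to 120 N. Pads are 22 mm wide; open, the fingers measure 114 mm over their backs; the gripper's body (76 mm by 85 mm) begins 54 mm behind the grasp point. The pads swing forward as they close: fully open they stand 13 mm farther back than shut.
Start: joints at [1.213, 0.477, 0.022, 1.555, -0.011, 1.109, -0.083], TCP at [0.167, -0.654, 0.231] pointing down, gripper open.
Joint ranges: [-2.96, 2.96], [-0.34, 2.1], [-1.41, 1.46], [0.24, 2.44], [-1.37, 4.51], [0.17, 1.92], [-2.96, 2.96]. Speed limits (rad/s): [2.39, 2.39, 3.14, 3.14, 3.14, 3.14, 3.14].

## Interface

Orientations are given as a rotation vector (axis times angle).
In Python, from plant import manip gives the robot as it stands.
- The arm moves only by the tool move_arm, never from a script. Its argument "series" is a list of rows, each an object with "dp": the shift along the tool's x, y, z in mm, a list of three; "roll": the turn about the tool's z in rad; "hand": the finger opening in mm, from 0 to 85.4. A call has 1 to 12 rows; each row is the pose to reach, as a shift and turn from the pose commanded when the call began, along the tool's axes at that moment; what a row does not reach only later rows make up. A row lasts 1/10 s, in which the tool goes at most 50 mm and 8.59 degrees, less where a joint would pass 70% of its speed; a pose out of reach is approached as far as the arm can. A call with a gripper value outside its range is refused whole. The fingers move at their own pace and stop on an object; "squeeze" is the grip in N (left out, the last holds). Time passes only in rows, so rows that repeat a pose let the fingers close. It gives the time, the measured TCP pose, the force, the opening and the grip force at its end, in the units of the state.
- manip.read_state(): the state, without advancing time (a new reading comes with each control period).
- manip.grab_frame(name): name is "scene" or "top" or "wrist"; returns a dict with "color" (384x512x3 uint8, red, green, blue), "fov_y" (degrees; the focal length in pixels is half the picture's height over the tangent of half this angle, whatever the lens; pixels are square), "cx", "cy" (the principal point, pixels), "rvec" (rotation vector, rad) and "tvec" (3), from world to camera coordinates, as OpenCV has them; the wrist camera has in their place "hand_eye" (4x4, takes a point from camera to tool coordinates, whose origin is the TCP and whose axes are the flange's). Camera axes: x right, y down, z forward; pixel columns grow to the right and rows downward; lengths in m; the calibration is good to about 2 mm. A picture is of the moment at which its call begins: read the wrist's pose just before it. There is no depth.
- manip.job_done(): hands the job in; it is judged then, once.
Trained networks look in the newest picture that a camera, given by its name, has taken for a name from the list of things; names that differ only in an ending like _2 or _b are one class to them, and where a whole thing is asked for, a point or a joint stands for the part that bears it (a point fixed in the world has none). Each returns a list of dicts, best first, with "confidence" (0 to 1); they miss things now and then, are a little off and sometimes report something else, mostly with a low value. They report only what shows in the picture. A call takes as long as a camera call. They do not tell look-alikes from the thing itself.
- manip.cut_out(target, camera): "pixels" (384x512 bool, what is visible of it) and "rect" ([centre column, centre row, width, height] in pixels, round what is visible of it).
The state is a dict: "clock": time; "q": joint angles; "qd": joint speeds; "joint_efforts": joint torques, N m; "position": TCP position; "tcp_rot": TCP orientation; "contact_force": force on the tool from outside, world axes, zero at the start; "torque": the same for the moment, N m; "finger_gap": opening from 0.0 (shut) to 1.0 (fully open); "gripper_force": force on a finger pad.
Only numpy, scipy, OpenCV 4.12 (cv2) and the standard library are available. Lean on these libraries where they do the work, as an engineer would, in place of code of your own. Each camera call takes 0.05 s, during which the arm holds its last target. There are 200 camera calls.

## Task

The brass lock cylinder standing in the open jaws of the little vise is finished: lift it out by its two ends, stand it upright on the cork pad and let go of it. Then take it again by its long sides, stand it in its bed between the two blocks inside the wooden case, let go, swing the case's lid over and press it down until it snaps fully shut past its catch. Leave the other things on the shelf where they are.

Things in the scene. Friction and masses are not known exactly. Their poses are not given: they have to be found in the camera images.
- lockcyl: Brass door-lock cylinder, 60 mm long (its y), 33 mm high (z): a round barrel 17 mm across, axis 24.5 mm above the foot, on a flat fin 10 mm wide; dark ring at mid-length, keyhole at each end; 0.2 kg, same both ways round. Origin: centre of the fin's underside. Starts upright, loose in the vise's open jaws, foot 40 mm above the shelf. Stands by itself on its fin.
- vise: Tiny dark cast-iron vise fixed to the shelf left or right of the pad. Origin: under its middle, below the cylinder; y along the jaws, T-handle 70 mm out on -x, anvil 58 mm out on +x. Jaws 48 mm long, 20 mm apart, tops 70 mm above the shelf (3 mm below the cylinder's top): only the cylinder's ends, 6 mm past the jaws, can be gripped; the room beside them is free.
- pad: Square cork pad, 100 x 100 mm, 4 mm thick, fixed to the shelf between vise and case. Origin: centre of its underside.
- case: Wooden case fixed to the shelf, 120 (x) x 115 (y) x 46 mm high, walls and floor 6 mm. Origin: centre of its underside; x points to the hinge side. Inside, two blocks (tops at 36 mm) leave a central bed 68 mm long in y; two ribs along y, 5 mm high and 18 mm apart, take the fin. The cylinder stands there along y, foot at 6 mm; 45 mm free on each side in x for fingers.
- lid (a joint): Lid angle: 0 fully shut, 0.08 ajar on its catch, 1.57 upright, 2.0 leaning back; starts at 1.7 to 1.9. Stiff hinge: it stays where left. Wooden plate 120 x 115 x 8 mm, its free edge with a brass tab 18 mm wide reaching 20 mm below the plate. The sprung ball catch takes about 10 N at the free edge to pass.
- lid_hinge (a point): Point on the lid's hinge axis (along the case's y), mid-width, at the far top edge of the case, 46.5 mm above the shelf, level with the lid's underside; it stays in place and only turns with the lid.
- lid_press (a point): Point on the lid's outer (upper when shut) face, mid-width, 100 mm from the hinge axis and 20 mm from the free edge: a good place to press. 54.5 mm above the shelf when shut.
- file: Bystander: steel file with round wooden handle, 190 mm long overall, lying flat. Origin under it, 10 mm ahead of the handle's front end.
- keyblank: Bystander: half-cut brass lever-lock key blank, 70 mm long, 7 mm thick, lying flat. Origin under its shank.
- tag: Bystander: wooden key rack tag with a hole, 65 x 32 x 6 mm, lying flat. Origin under its centre.
- padlock: Bystander: brass padlock with steel shackle, lying flat, 60 x 40 x 17 mm. Origin under its body.
- tape: Bystander: grey tape measure, 50 x 28 x 50 mm. Origin under its centre.
- cup: Bystander: tin pencil cup, 72 mm across, 100 mm high, with pencils up to 170 mm high. Origin under its centre.
- oil: Bystander: small white oil bottle, 40 mm across, 90 mm high. Origin under its centre.
Things that resemble listed ones, but are neither listed nor needed, are in the scene too. What is shaped like the lockcyl but pink or white is not meant. What is shaped like the case but purple is not meant.

How it is judged:
On the way, in this order (a step that is already met when the one before it is completed fails the run):
1. the cylinder stands upright on the cork pad, released (x of lockcyl in the frame of pad between -0.05 and 0.05 m and y of lockcyl in the frame of pad between -0.05 and 0.05 m and z of lockcyl in the frame of pad between 0.001 and 0.008 m and angle between lockcyl's own z axis and vertical below 0.15 rad and contact force between lockcyl and the fingers below 0.1 N and linear speed of lockcyl below 0.03 m/s), for 0.2 s.
2. the cylinder stands upright in its bed in the case, released, the lid still open (x of lockcyl in the frame of case between -0.008 and 0.008 m and y of lockcyl in the frame of case between -0.007 and 0.007 m and z of lockcyl in the frame of case between 0.003 and 0.0095 m and angle between lockcyl's own z axis and vertical below 0.15 rad and contact force between lockcyl and the fingers below 0.1 N and linear speed of lockcyl below 0.03 m/s and value of joint lid above 0.3 rad), for 0.2 s.
At the end, for the whole second after the job is handed in: The lock cylinder stands upright (within 0.15 rad) and still in its bed in the case, centred within 8 mm across and 7 mm along it, its foot on the case's floor, and the lid is snapped shut past its catch (joint below 0.025 rad) and at rest (x of lockcyl in the frame of case between -0.008 and 0.008 m and y of lockcyl in the frame of case between -0.007 and 0.007 m and z of lockcyl in the frame of case between 0.003 and 0.0095 m and angle between lockcyl's own z axis and vertical below 0.15 rad and linear speed of lockcyl below 0.03 m/s and value of joint lid below 0.025 rad and velocity of joint lid below 0.05 rad/s); the robot touches nothing.
It fails at once if a bystander (file, key blank, tag, padlock, tape measure, pencil cup or oil bottle) is moved more than 30 mm (distance of any of file, keyblank, tag, padlock, tape, cup, oil from where it was at the start of the episode above 0.03 m).
It fails at once if the pencil cup or the oil bottle is tipped over (angle between any of cup, oil's own z axis and vertical above 0.5 rad).
It also fails if it takes over 72 s, if anything falls off the work surface, if the arm or the gripper's body presses on something with over 40 N, if the wrist force passes 120 N, or if a joint passes its speed limit or range.

## Working session

There is one attempt and no reset: what is moved stays moved. The work goes in short steps, Python scripts to look and compute and a tool call to move; the robot and the scene stay as the last step left them, time stands still between calls to the robot, and variables do not carry over. Pictures are saved under pics/ and viewed, at most 10 in all, crops included, and the job is handed in when it is done.

Besides the shell and the picture viewer there is one more tool, called after "Request:" in YAML: its name, and indented under it one key for each argument. move_arm: Moves the arm, as the interface text tells. Its arguments: {"type":"object","properties":{"series":{"type":"array"},"squeeze":{"type":"number"}},"required":["series"]}

```bash
mkdir -p pics
cat > h.py <<'E'
import numpy as np, cv2
from scipy.spatial.transform import Rotation as R
from plant import manip
def cam(f):
    h=f["color"].shape[0]; fl=h/2/np.tan(np.radians(f["fov_y"])/2)
    K=np.array([[fl,0,f["cx"]],[0,fl,f["cy"]],[0,0,1]])
    return K
def ext(f,st=None):
    "world->camera R,t"
    if "rvec" in f: return R.from_rotvec(np.ravel(f["rvec"])).as_matrix(),np.ravel(f["tvec"])
    T=np.eye(4);T[:3,:3]=R.from_rotvec(st["tcp_rot"]).as_matrix();T[:3,3]=st["position"]
    M=np.linalg.inv(T@np.array(f["hand_eye"]));return M[:3,:3],M[:3,3]
def proj(P,f,st=None):
    r,t=ext(f,st);p=(np.atleast_2d(P)@r.T+t)@cam(f).T;return p[:,:2]/p[:,2:]
def back(px,z,f,st=None):
    r,t=ext(f,st);px=np.atleast_2d(px).astype(float)
    d=np.c_[px,np.ones(len(px))]@np.linalg.inv(cam(f)).T@r;c=-r.T@t
    return c+d*((z-c[2])/d[:,2])[:,None]
def save(f,n,crop=None,s=1):
    im=f["color"][:,:,::-1]
    if crop: im=im[crop[1]:crop[3],crop[0]:crop[2]]
    cv2.imwrite("pics/"+n,cv2.resize(im,None,fx=s,fy=s,interpolation=cv2.INTER_CUBIC))
E
python3 - <<'E'
from h import *
import pickle
st=manip.read_state();print({k:np.round(v,3) for k,v in st.items()})
fr={}
for c in("top","scene"):
    f=manip.grab_frame(c);fr[c]=f;print(c,f["fov_y"],f["cx"],f["cy"],np.round(f["rvec"],3),np.round(f["tvec"],3))
    for n in("lockcyl","vise","pad","case","lid","file","keyblank","tag","padlock","tape","cup","oil"):
        for d in manip.cut_out(n,c): 
            if d["confidence"]>.3: print(c,n,round(d["confidence"],2),np.round(d["rect"]),np.round(back(d["rect"][:2],0.02,f),3)[0])
pickle.dump(fr,open("fr.pkl","wb"))
im=np.vstack([fr["top"]["color"],fr["scene"]["color"]])[:,:,::-1]
cv2.imwrite("pics/a.png",cv2.resize(im,None,fx=.78,fy=.78,interpolation=cv2.INTER_AREA))
E
```

```text
{'clock': np.float64(0.0), 'q': array([ 1.213,  0.478,  0.022,  1.556, -0.011,  1.109, -0.083]), 'qd': array([ 0.001, -0.   , -0.002, -0.001,  0.001, -0.002,  0.001]), 'joint_efforts': array([-1.0000e-03, -5.9645e+01,  1.6080e+00, -2.8120e+01,  1.2000e-02,
        1.0000e-02, -0.0000e+00]), 'position': array([ 0.167, -0.653,  0.23 ]), 'tcp_rot': array([-3.115e+00, -3.910e-01,  1.000e-03]), 'contact_force': array([-0.356,  0.349, -0.423]), 'torque': array([-0.009,  0.039, -0.016]), 'gripper_force': np.float64(0.0), 'finger_gap': np.float64(1.001)}
top 47.73059118033986 257.9126023684999 194.755114430212 [ 2.121 -2.117  0.209] [0.019 0.526 1.195]
top lockcyl 0.69 [183. 221.  25.   7.] [0.453 0.239 0.02 ]
top lockcyl 0.63 [161. 199.  14.  20.] [0.52  0.306 0.02 ]
top vise 0.69 [185. 225.  30.  49.] [0.442 0.232 0.02 ]
top pad 0.67 [264. 211.  38.  41.] [0.485 0.001 0.02 ]
top case 0.96 [406. 179.  59.  49.] [ 0.582 -0.419  0.02 ]
top case 0.79 [343. 209.  53.  67.] [ 0.49  -0.229  0.02 ]
top case 0.74 [378. 281.  49.  52.] [ 0.284 -0.321  0.02 ]
top lid 0.98 [406. 180.  49.  53.] [ 0.57
[... 1027 characters left out ...]
8. 220.  52.  45.] [ 0.466 -0.214  0.02 ]
scene case 0.68 [153. 206.  45.  48.] [ 0.281 -0.316  0.02 ]
scene case 0.65 [181. 275.  61.  53.] [ 0.579 -0.417  0.02 ]
scene lid 0.93 [151. 203.  48.  35.] [ 0.262 -0.314  0.02 ]
scene lid 0.8 [179. 271.  55.  43.] [ 0.564 -0.412  0.02 ]
scene lid 0.57 [218. 218.  30.  35.] [ 0.481 -0.184  0.02 ]
scene lid 0.57 [277. 237.  20.  10.] [ 0.682 -0.09   0.02 ]
scene file 0.5 [308. 239.  39.  30.] [ 0.758 -0.021  0.02 ]
scene keyblank 0.54 [277. 235.  21.  10.] [ 0.677 -0.085  0.02 ]
scene tape 0.7 [318. 132.  13.  17.] [0.41  0.431 0.02 ]
scene cup 0.65 [361. 142.  22.  33.] [0.573 0.518 0.02 ]
scene oil 0.8 [146. 248.  14.  22.] [ 0.42  -0.439  0.02 ]
```

View pics/a.png

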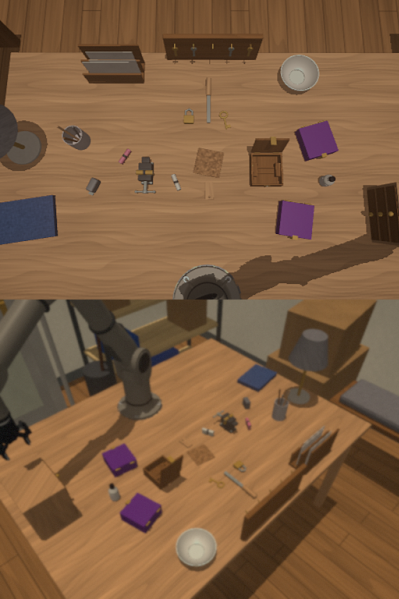

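Run:
```python
from h import *
import pickle
fr=pickle.load(open("fr.pkl","rb"));f=fr["top"]
a=cv2.resize(f["color"][185:257,145:275,::-1],None,fx=6,fy=6,interpolation=cv2.INTER_CUBIC)
a=a[:,:]
b=cv2.resize(f["color"][165:255,305:435,::-1],None,fx=6,fy=6,interpolation=cv2.INTER_CUBIC)
cv2.imwrite("pics/b.png",cv2.resize(np.vstack([a,b]),None,fx=.6,fy=.6,interpolation=cv2.INTER_AREA))
```

```text
(no output)
```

View pics/b.png

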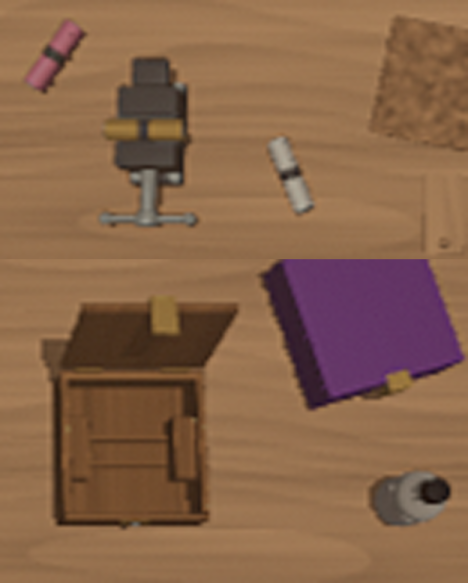

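```bash
cat >> h.py <<'E'
def go(p,yaw,st=None):
    """dp (mm), roll to reach world p pointing down with tool y at world yaw (mod pi)"""
    st=st or manip.read_state();r=R.from_rotvec(st["tcp_rot"]).as_matrix()
    d=1000*r.T@(np.array(p)-st["position"]);y=r[:,1];cur=np.arctan2(y[1],y[0])
    roll=-((yaw-cur+np.pi/2)%np.pi-np.pi/2)
    return np.round(d,1),round(roll,3),"cur yaw %.3f"%cur
E
python3 - <<'E'
from h import *
import pickle
f=pickle.load(open("fr.pkl","rb"))["top"]
s=np.array([145,185]);P=back(np.array([[104,128],[187,130]])/3.6+s,.0645,f);print(P,P.mean(0))
st=manip.read_state();print(R.from_rotvec(st["tcp_rot"]).as_matrix().round(4))
for p in([.5,-.2,.28],[.46,.2,.28]): print(go(p,np.pi/2))
f=manip.grab_frame("wrist");print(f["hand_eye"],f["fov_y"])
E
```

```text
[[0.44889782 0.25608263 0.0645    ]
 [0.44745656 0.19127607 0.0645    ]] [0.44817719 0.22367935 0.0645    ]
[[ 9.690e-01  2.472e-01  1.000e-04]
 [ 2.472e-01 -9.690e-01 -1.000e-04]
 [ 0.000e+00  1.000e-04 -1.000e+00]]
(array([ 435. , -357.6,  -48.7]), np.float64(0.25), 'cur yaw -1.321')
(array([ 495.1, -755.1,  -48.7]), np.float64(0.25), 'cur yaw -1.321')
[[ 9.75694083e-04 -9.62548086e-01 -2.71109259e-01  6.82631870e-02]
 [ 9.99999411e-01  8.10235185e-04  7.22229783e-04 -6.27833812e-04]
 [-4.75518634e-04 -2.71109804e-01  9.62548309e-01 -1.41959151e-01]
 [ 0.00000000e+00  0.00000000e+00  0.00000000e+00  1.00000000e+00]] 65.95698820161742
```

Request:
move_arm:
  series:
    - {"dp":[50,-40,-20],"roll":0.1,"hand":85}
    - {"dp":[90,-75,-40],"roll":0.25,"hand":85}
    - {"dp":[135,-110,-49],"roll":0.25,"hand":85}
    - {"dp":[180,-145,-49],"roll":0.25,"hand":85}
    - {"dp":[220,-180,-49],"roll":0.25,"hand":85}
    - {"dp":[260,-215,-49],"roll":0.25,"hand":85}
    - {"dp":[300,-250,-49],"roll":0.25,"hand":85}
    - {"dp":[335,-280,-49],"roll":0.25,"hand":85}
    - {"dp":[370,-310,-49],"roll":0.25,"hand":85}
    - {"dp":[400,-325,-49],"roll":0.25,"hand":85}
    - {"dp":[418,-331,-49],"roll":0.25,"hand":85}
    - {"dp":[418,-331,-49],"roll":0.25,"hand":85}

```text
clock: 2.55
position: [0.4944, -0.224, 0.2807]
tcp_rot: [-3.139, -0.015, -0.004]
contact_force: [-0.5, 0.2, -0.2]
finger_gap: 0.996
gripper_force: 0.0
```

Run:
```python
from h import *
import pickle
st=manip.read_state();f=manip.grab_frame("wrist");pickle.dump((st,f),open("case.pkl","wb"))
print(st["clock"],st["position"],go([.448,.224,.2],np.pi/2))
save(f,"c.png",s=1.5)
```

```text
2.55 [ 0.49443401 -0.22397651  0.28065045] (array([ -41.5, -451.3,   80.7]), np.float64(0.006), 'cur yaw -1.565')
```

View pics/c.png

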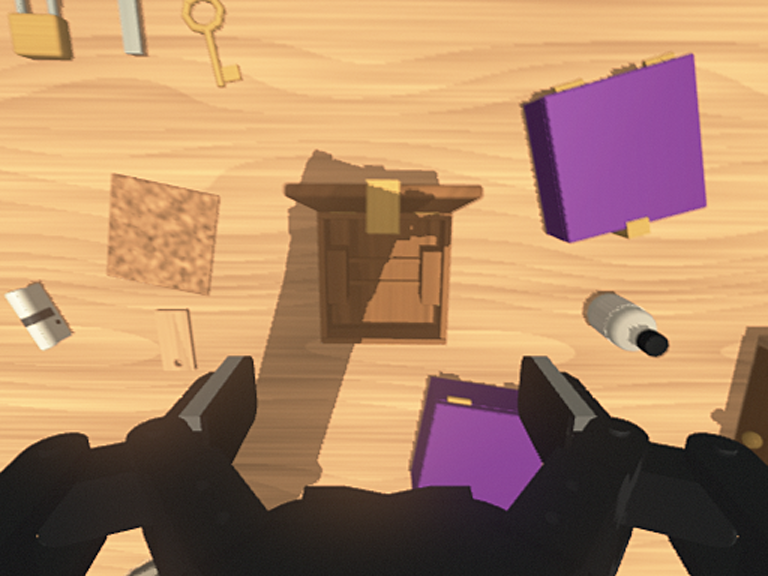

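Run:
```python
from h import *
import pickle
st,f=pickle.load(open("case.pkl","rb"))
P=back(np.array([[113,174],[219,194],[209,295],[107,276]])/1.5,.004,f,st);print("pad",P[:,:2].round(4),P.mean(0));d=P[1]-P[0];print(np.linalg.norm(d),np.degrees(np.arctan2(d[1],d[0])))
C=back(np.array([[322,342],[446,344],[319,211],[452,211]])/1.5,.046,f,st);print("case",C[:,:2].round(4))
I=back(np.array([[348,0.],[425,0]])/1.5,.036,f,st)
f=pickle.load(open("fr.pkl","rb"))["top"]
s=np.array([305,165]);q=np.array([[57,523-260],[206,521-260],[64,370-260],[204,370-260]])/3.6+s
print("case top",back(q,.046,f)[:,:2].round(4))
```

```text
pad [[ 0.5493  0.0282]
 [ 0.5323 -0.0673]
 [ 0.4344 -0.0486]
 [ 0.4526  0.049 ]] [ 0.49214716 -0.00965117  0.004     ]
0.09701075150743402 -100.06952918739236
case [[ 0.4035 -0.165 ]
 [ 0.4028 -0.2783]
 [ 0.5221 -0.1659]
 [ 0.5233 -0.2778]]
case top [[ 0.4024 -0.1582]
 [ 0.4042 -0.2754]
 [ 0.525  -0.167 ]
 [ 0.5252 -0.2792]]
```

Request:
move_arm:
  series:
    - {"dp":[-5,-45,0],"roll":0,"hand":85}
    - {"dp":[-10,-90,0],"roll":0,"hand":85}
    - {"dp":[-12,-135,10],"roll":0,"hand":85}
    - {"dp":[-15,-180,20],"roll":0,"hand":85}
    - {"dp":[-20,-225,30],"roll":0,"hand":85}
    - {"dp":[-25,-270,40],"roll":0,"hand":85}
    - {"dp":[-30,-315,50],"roll":0,"hand":85}
    - {"dp":[-35,-360,60],"roll":0,"hand":85}
    - {"dp":[-38,-405,65],"roll":0,"hand":85}
    - {"dp":[-41,-440,70],"roll":0.006,"hand":85}
    - {"dp":[-41,-451,75],"roll":0.006,"hand":85}
    - {"dp":[-41,-451,75],"roll":0.006,"hand":85}

```text
clock: 3.8
position: [0.4489, 0.221, 0.2047]
tcp_rot: [3.141, -0.007, -0.002]
contact_force: [0.5, 0.4, -0.2]
finger_gap: 0.996
gripper_force: 0.0
```

Run:
```python
from h import *
import pickle
st=manip.read_state();f=manip.grab_frame("wrist");pickle.dump((st,f),open("vise.pkl","wb"))
print(st["clock"],st["position"])
for d in manip.cut_out("lockcyl","wrist"):
    m=d["pixels"];c,(w,h),a=cv2.minAreaRect(np.argwhere(m)[:,::-1].astype(np.float32));print(d["confidence"],d["rect"],c,w,h,a)
save(f,"d.png",s=1.5)
```

```text
3.8 [0.44891468 0.22104806 0.20468654]
0.87 [251.6, 182.1, 68.8, 24.5] (252.02963256835938, 180.41839599609375) 19.086843490600586 64.32138061523438 88.15238952636719
0.7 [349.5, 198.0, 27.7, 51.2] (350.0499572753906, 197.14999389648438) 57.86967468261719 17.076295852661133 71.56504821777344
0.59 [174.7, 109.4, 39.6, 54.2] (174.109619140625, 110.84455871582031) 19.114532470703125 59.65248107910156 29.47589111328125
```

View pics/d.png

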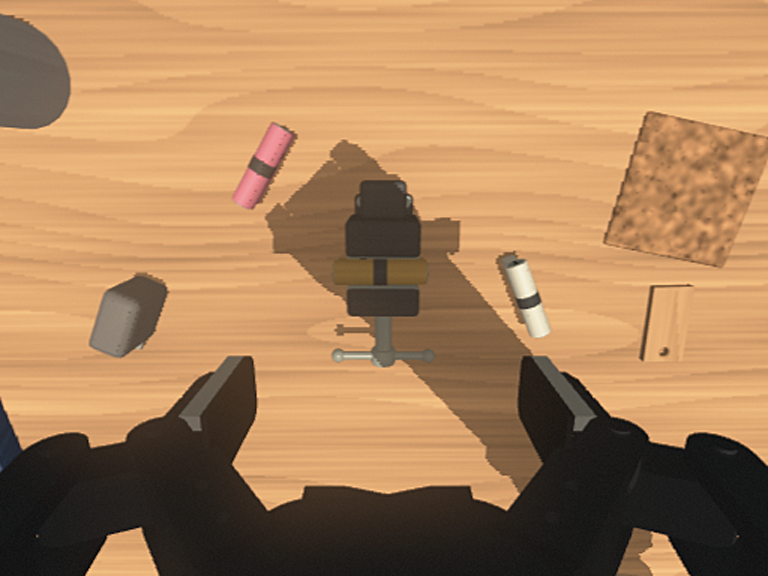

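Run:
```python
from h import *
import pickle
st,f=pickle.load(open("vise.pkl","rb"))
C=back(np.array([[333,271],[428,272],[380,271.5]])/1.5,.0675,f,st);print(C)
p=C[2].copy();d=C[0]-C[1];yaw=np.arctan2(d[1],d[0]);print(yaw)
for z in(.09,.045): p[2]=z;print(go(p,yaw))
```

```text
[[0.44853479 0.25605838 0.0675    ]
 [0.44761722 0.19456139 0.0675    ]
 [0.44807754 0.22564769 0.0675    ]]
1.5558769739350011
(array([ -1.6,  -7.1, 115.1]), np.float64(0.006), 'cur yaw -1.579')
(array([ -1.6,  -7.2, 160.1]), np.float64(0.006), 'cur yaw -1.579')
```

Run:
```python
from h import *
st=manip.read_state();print(st["clock"],st["position"],st["qd"].round(4) if hasattr(st["qd"],'round') else st["qd"],R.from_rotvec(st["tcp_rot"]).as_matrix().round(4))
f=manip.grab_frame("wrist");save(f,"e.png")
for d in manip.cut_out("lockcyl","wrist")[:1]:
    m=d["pixels"];c,(w,h),a=cv2.minAreaRect(np.argwhere(m)[:,::-1].astype(np.float32));print(d["confidence"],c,w,h,a,back([c],.0675,f,st))
    r=d["rect"];print(back([[r[0]-r[2]/2,r[1]],[r[0]+r[2]/2,r[1]]],.0675,f,st))
st=manip.read_state();print(st["clock"],st["position"])
```

```text
3.9 [0.44970153 0.21867934 0.20508488] [ 0.0137 -0.0095  0.0054  0.0022 -0.0014 -0.0006 -0.0033] [[ 1.0e+00 -8.6e-03 -4.0e-04]
 [-8.6e-03 -1.0e+00 -1.6e-03]
 [-4.0e-04  1.6e-03 -1.0e+00]]
0.86 (347.82196044921875, 197.19178771972656) 57.350162506103516 14.981266021728516 69.44395446777344 [[0.43162593 0.12996355 0.0675    ]]
[[0.43072113 0.1464871  0.0675    ]
 [0.43045571 0.11470903 0.0675    ]]
4.0 [0.44993035 0.21856587 0.20537728]
```

Run:
```python
from h import *
st=manip.read_state();f=manip.grab_frame("wrist")
for d in manip.cut_out("lockcyl","wrist"):
    m=d["pixels"];c,(w,h),a=cv2.minAreaRect(np.argwhere(m)[:,::-1].astype(np.float32))
    r=d["rect"];P=back([[r[0]-r[2]/2,c[1]],[r[0]+r[2]/2,c[1]]],.0675,f,st);print(d["confidence"],c,w,h,a,P[:,:2],P.mean(0))
p=np.array([.448,.2245,.09]);print(st["position"],go(p,1.558));
```

```text
0.79 (249.01690673828125, 181.9461212158203) 18.925554275512695 64.1683349609375 88.97696685791016 [[0.44851269 0.26000531]
 [0.44791573 0.19502346]] [0.44821421 0.22751439 0.0675    ]
0.74 (347.54302978515625, 197.31112670898438) 57.94282531738281 16.26177215576172 70.82099914550781 [[0.43178925 0.14420684]
 [0.43151877 0.11510432]] [0.43165401 0.12965558 0.0675    ]
0.55 (171.68177795410156, 112.59335327148438) 18.392398834228516 59.52886199951172 27.181110382080078 [[0.51430647 0.31264313]
 [0.51400868 0.27856516]] [0.51415758 0.29560415 0.0675    ]
[0.44993035 0.21856587 0.20537728] (array([ -1.9,  -5.3, 115.5]), np.float64(0.004), 'cur yaw -1.580')
```

Request:
move_arm:
  series:
    - {"dp":[-2,-7,30],"roll":0.004,"hand":85}
    - {"dp":[-2,-7,70],"roll":0.004,"hand":85}
    - {"dp":[-2,-7,100],"roll":0.004,"hand":85}
    - {"dp":[-2,-7,100],"roll":0.004,"hand":85}
    - {"dp":[-2,-7,100],"roll":0.004,"hand":85}

```text
clock: 4.6
position: [0.4475, 0.2276, 0.1058]
tcp_rot: [3.141, -0.017, -0.0]
contact_force: [0.1, 1.3, 0.3]
finger_gap: 0.995
gripper_force: 0.0
```

Run:
```python
from h import *
st=manip.read_state();f=manip.grab_frame("wrist");save(f,"f.png",s=1.5)
p=np.array([.448,.2260,.046]);print(st["position"],go(p,1.558));
```

```text
[0.44752594 0.22760611 0.10584846] (array([-0.3,  2.2, 60.7]), np.float64(0.002), 'cur yaw -1.582')
```

View pics/f.png

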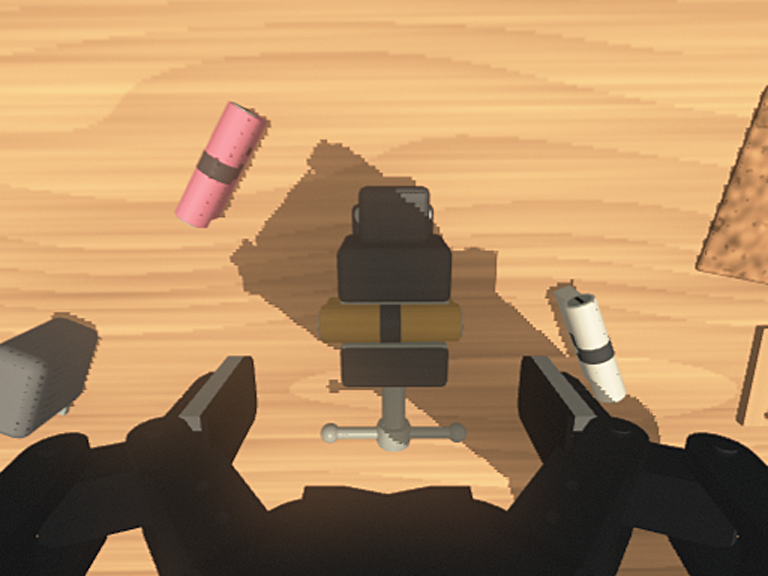

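Request:
move_arm:
  series:
    - {"dp":[0,2,25],"roll":0,"hand":85}
    - {"dp":[0,2,45],"roll":0,"hand":85}
    - {"dp":[0,2,60],"roll":0,"hand":85}
    - {"dp":[0,2,60],"roll":0,"hand":85}
    - {"dp":[0,2,60],"roll":0,"hand":62}
    - {"dp":[0,2,60],"roll":0,"hand":50}
    - {"dp":[0,2,60],"roll":0,"hand":50}
    - {"dp":[0,2,60],"roll":0,"hand":50}
    - {"dp":[0,2,60],"roll":0,"hand":50}
  squeeze: 40

```text
clock: 5.55
position: [0.4485, 0.2266, 0.0472]
tcp_rot: [-3.14, 0.016, -0.005]
contact_force: [-1.3, -1.0, 6.8]
finger_gap: 0.695
gripper_force: 41.9
```

Run:
```python
from h import *
st=manip.read_state();print(st["position"],st["q"],go([.49,-.005,.03],1.571))
```

```text
[0.4484546  0.2266345  0.04721902] [-0.23546829  0.49983381 -0.43835089  2.08291069  0.35568586  0.62676269
 -2.49865169] (array([ 43.9, 231.2,  17.1]), np.float64(-0.011), 'cur yaw -1.581')
```

Request:
move_arm:
  series:
    - {"dp":[0,0,-15],"roll":0,"hand":50}
    - {"dp":[0,0,-40],"roll":0,"hand":50}
    - {"dp":[0,0,-70],"roll":0,"hand":50}
    - {"dp":[0,0,-90],"roll":0,"hand":50}
    - {"dp":[10,25,-95],"roll":0,"hand":50}
    - {"dp":[20,60,-95],"roll":0,"hand":50}
    - {"dp":[25,100,-95],"roll":0,"hand":50}
    - {"dp":[30,140,-95],"roll":0,"hand":50}
    - {"dp":[35,180,-85],"roll":0,"hand":50}
    - {"dp":[40,215,-70],"roll":0,"hand":50}
    - {"dp":[42,230,-55],"roll":0,"hand":50}
    - {"dp":[42,230,-40],"roll":0,"hand":50}

```text
clock: 6.75
position: [0.4874, -0.008, 0.0857]
tcp_rot: [3.14, -0.025, 0.002]
contact_force: [-0.6, -0.3, -1.8]
finger_gap: 0.69
gripper_force: 44.8
```

Run:
```python
from h import *
f=manip.grab_frame("wrist")
st=manip.read_state();f=manip.grab_frame("wrist");save(f,"g.png",s=1.5)
print(st["position"],st["finger_gap"],st["gripper_force"],st["contact_force"],go([.49,-.005,.0115],1.571))
```

```text
[ 0.48585501 -0.00641104  0.08364175] 0.6894175413467309 44.73946203826927 [-0.03503132  0.12287917 -3.44110992] (array([ 4.4, -0.3, 73.1]), np.float64(-0.012), 'cur yaw -1.582')
```

View pics/g.png

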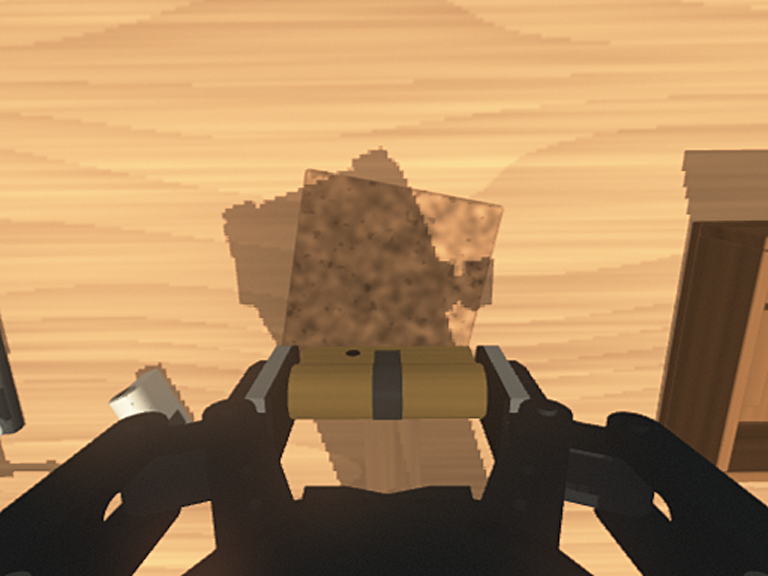

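Request:
move_arm:
  series:
    - {"dp":[4,0,30],"roll":-0.01,"hand":50}
    - {"dp":[4,0,50],"roll":-0.01,"hand":50}
    - {"dp":[4,0,65],"roll":-0.01,"hand":50}
    - {"dp":[4,0,65],"roll":-0.01,"hand":50}
    - {"dp":[4,0,65],"roll":-0.01,"hand":50}

```text
clock: 7.35
position: [0.4915, -0.0038, 0.0214]
tcp_rot: [-3.141, -0.001, -0.002]
contact_force: [1.3, -0.2, -1.7]
finger_gap: 0.693
gripper_force: 44.7
```

Request:
move_arm:
  series:
    - {"dp":[0,0,4],"roll":0,"hand":50}
    - {"dp":[0,0,7],"roll":0,"hand":50}
    - {"dp":[0,0,9],"roll":0,"hand":50}
    - {"dp":[0,0,10],"roll":0,"hand":50}
    - {"dp":[0,0,10],"roll":0,"hand":50}

```text
clock: 7.85
position: [0.4912, -0.0045, 0.0112]
tcp_rot: [3.141, -0.0, 0.001]
contact_force: [-2.6, 0.1, 9.7]
finger_gap: 0.689
gripper_force: 46.1
```

Request:
move_arm:
  series:
    - {"dp":[0,0,0],"roll":0,"hand":64}
    - {"dp":[0,0,0],"roll":0,"hand":80}
    - {"dp":[0,0,0],"roll":0,"hand":85}
    - {"dp":[0,0,0],"roll":0,"hand":85}
    - {"dp":[0,0,0],"roll":0,"hand":85}
    - {"dp":[0,0,-30],"roll":0,"hand":85}
    - {"dp":[0,0,-60],"roll":0,"hand":85}
    - {"dp":[0,0,-80],"roll":0,"hand":85}
    - {"dp":[0,0,-80],"roll":0,"hand":85}
    - {"dp":[0,0,-80],"roll":0,"hand":85}

```text
clock: 8.85
position: [0.4909, -0.0046, 0.0903]
tcp_rot: [3.141, -0.001, 0.001]
contact_force: [0.3, -0.1, 0.7]
finger_gap: 0.996
gripper_force: 0.0
```

Run:
```python
from h import *
st=manip.read_state();f=manip.grab_frame("wrist");save(f,"h.png",s=1.5)
for d in manip.cut_out("lockcyl","wrist"):
    r=d["rect"];print(d["confidence"],r,cv2.minAreaRect(np.argwhere(d["pixels"])[:,::-1].astype(np.float32)),back([r[:2]],.028,f,st))
print(st["position"],st["q"])
```

```text
0.62 [255.7, 204.4, 91.8, 32.9] ((257.5, 204.0), (28.0, 89.0), 90.0) [[ 0.49117387 -0.0027254   0.028     ]]
0.55 [99.3, 266.9, 40.4, 31.5] ((100.3823471069336, 264.9705810546875), (27.782772064208984, 38.7586784362793), 59.03623962402344) [[0.44033641 0.1181856  0.028     ]]
[ 0.49088753 -0.00462383  0.0902829 ] [ 0.22691604  0.40534373 -0.41444958  2.08707336  0.25095182  0.69527856
 -1.92286148]
```

View pics/h.png

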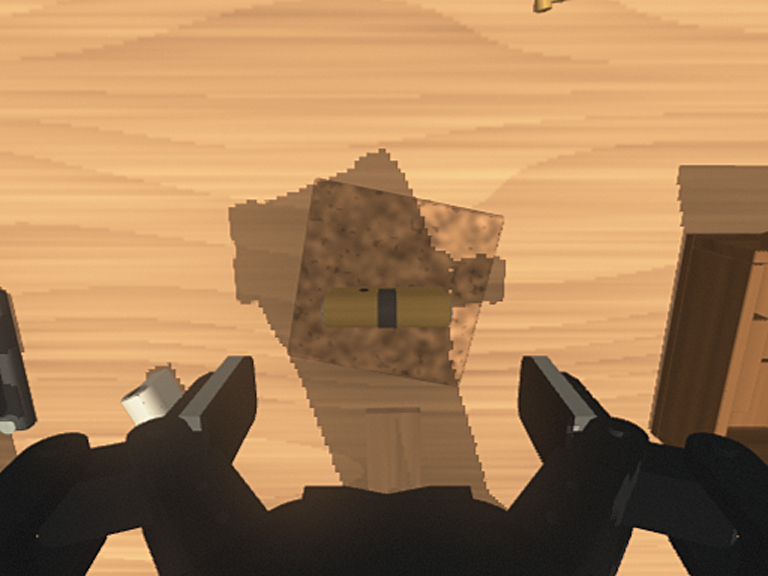

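Request:
move_arm:
  series:
    - {"dp":[0,0,0],"roll":-0.14,"hand":60}
    - {"dp":[0,0,0],"roll":-0.28,"hand":60}
    - {"dp":[0,0,0],"roll":-0.42,"hand":60}
    - {"dp":[0,0,0],"roll":-0.56,"hand":60}
    - {"dp":[0,0,0],"roll":-0.7,"hand":60}
    - {"dp":[0,0,0],"roll":-0.85,"hand":60}
    - {"dp":[0,0,0],"roll":-1.0,"hand":60}
    - {"dp":[0,0,0],"roll":-1.15,"hand":60}
    - {"dp":[0,0,0],"roll":-1.3,"hand":60}
    - {"dp":[0,0,0],"roll":-1.45,"hand":60}
    - {"dp":[0,0,0],"roll":-1.57,"hand":60}
    - {"dp":[0,0,0],"roll":-1.57,"hand":60}

```text
clock: 10.15
position: [0.49, -0.0044, 0.089]
tcp_rot: [-2.22, -2.22, 0.002]
contact_force: [0.9, -0.0, -0.2]
finger_gap: 0.703
gripper_force: 0.0
```

Run:
```python
from h import *
manip.grab_frame("wrist");manip.grab_frame("wrist")
st=manip.read_state();f=manip.grab_frame("wrist")
for d in manip.cut_out("lockcyl","wrist"):
    r=d["rect"];print(d["confidence"],r,cv2.minAreaRect(np.argwhere(d["pixels"])[:,::-1].astype(np.float32)),back([r[:2]],.0285,f,st))
print(st["position"],st["q"],go([.491,-.0045,.0125],0),go([.491,-.0045,.0125],1.571))
```

```text
0.94 [139.5, 30.2, 101.4, 55.3] ((140.08270263671875, 27.1237850189209), (38.699520111083984, 100.90809631347656), 62.59242630004883) [[0.41691826 0.11085595 0.0285    ]]
0.68 [256.5, 203.1, 28.0, 93.4] ((257.0, 204.0), (88.0, 24.0), 90.0) [[ 0.48882616 -0.00180376  0.0285    ]]
[ 0.49030191 -0.00442541  0.08948783] [ 0.51716562  0.48983619 -0.7792233   2.06933047  0.49133843  0.77386755
 -0.57002792] (array([-0.1,  0.5, 77.4]), np.float64(-0.003), 'cur yaw -0.003') (array([-0.1,  0.5, 77.4]), np.float64(1.567), 'cur yaw -0.003')
```

Request:
move_arm:
  series:
    - {"dp":[0,0,30],"roll":0,"hand":55}
    - {"dp":[0,0,60],"roll":0,"hand":55}
    - {"dp":[0,0,76],"roll":0,"hand":55}
    - {"dp":[0,0,76],"roll":0,"hand":50}
    - {"dp":[0,0,76],"roll":0,"hand":35}
    - {"dp":[0,0,76],"roll":0,"hand":20}
    - {"dp":[0,0,76],"roll":0,"hand":10}
    - {"dp":[0,0,76],"roll":0,"hand":8}
    - {"dp":[0,0,76],"roll":0,"hand":8}
    - {"dp":[0,0,76],"roll":0,"hand":8}
    - {"dp":[0,0,76],"roll":0,"hand":8}
  squeeze: 40

```text
clock: 11.45
position: [0.4917, -0.0043, 0.0154]
tcp_rot: [2.222, 2.219, 0.002]
contact_force: [-2.1, 0.5, 6.9]
finger_gap: 0.183
gripper_force: 39.3
```

Run:
```python
from h import *
st=manip.read_state();print(st["position"],st["finger_gap"],go([.463,-.2215,.12],0))
```

```text
[ 0.49172684 -0.00431409  0.01535394] 0.18270105653238597 (array([-217.2,  -28.3, -104.7]), np.float64(-0.001), 'cur yaw -0.001')
```

Request:
move_arm:
  series:
    - {"dp":[0,0,-15],"roll":0,"hand":8}
    - {"dp":[0,0,-50],"roll":0,"hand":8}
    - {"dp":[0,0,-100],"roll":0,"hand":8}
    - {"dp":[-20,-5,-140],"roll":0,"hand":8}
    - {"dp":[-50,-15,-175],"roll":0,"hand":8}
    - {"dp":[-90,-28,-200],"roll":0,"hand":8}
    - {"dp":[-135,-28,-205],"roll":0,"hand":8}
    - {"dp":[-180,-28,-205],"roll":0,"hand":8}
    - {"dp":[-225,-28,-205],"roll":0,"hand":8}
    - {"dp":[-270,-28,-205],"roll":0,"hand":8}
    - {"dp":[-300,-28,-205],"roll":0,"hand":8}
    - {"dp":[-311,-28,-205],"roll":0,"hand":8}

```text
clock: 12.65
position: [0.4609, -0.3193, 0.2195]
tcp_rot: [-2.228, -2.214, 0.001]
contact_force: [-0.7, 0.9, -2.3]
finger_gap: 0.181
gripper_force: 39.5
```

Run:
```python
from h import *
import pickle
for i in range(4):manip.grab_frame("wrist")
st=manip.read_state();f=manip.grab_frame("wrist");save(f,"i.png",s=1.5);pickle.dump((st,f),open("case2.pkl","wb"))
print(st["position"],st["tcp_rot"],st["finger_gap"],st["gripper_force"],st["contact_force"],st["clock"])
```

```text
[ 0.46261613 -0.31360319  0.21961211] [-2.22021505e+00 -2.22164754e+00 -1.17170852e-03] 0.17986664628069385 39.51566934585571 [ 0.11953142  1.91537883 -2.55497333] 12.85
```

View pics/i.png

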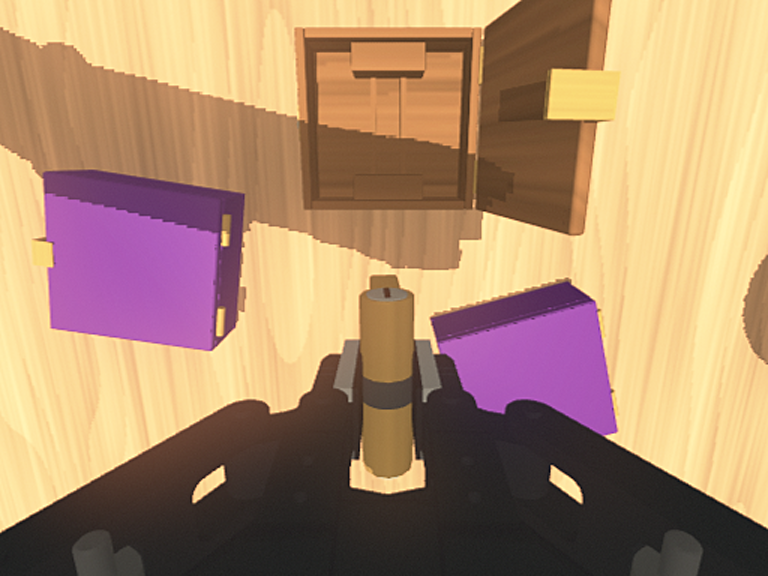

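Run:
```python
from h import *
import pickle
st,f=pickle.load(open("case2.pkl","rb"))
B=lambda p,z:back(np.array(p)/1.5,z,f,st)[:,:2].round(4)
C=B([[304,28],[304,209],[475,209],[480,28]],.046);print(C,C.mean(0))
print("ribs",B([[376,78],[376,174],[400,78],[400,174]],.009))
print("blocks",B([[352,75],[424,77],[356,175],[423,175]],.036))
tz=st["position"][2]
print("ring",B([[386,393],[386,380],[386,407]],tz+.0216),"ends",B([[386,290]],tz+.0216))
print(st["position"])
```

```text
[[ 0.4093 -0.1631]
 [ 0.4037 -0.277 ]
 [ 0.5242 -0.2768]
 [ 0.5211 -0.163 ]] [ 0.464575 -0.219975]
ribs [[ 0.454  -0.186 ]
 [ 0.4537 -0.254 ]
 [ 0.4715 -0.186 ]
 [ 0.4722 -0.2539]]
blocks [[ 0.4385 -0.1887]
 [ 0.487  -0.1899]
 [ 0.4401 -0.254 ]
 [ 0.4878 -0.2539]]
ring [[ 0.462  -0.3121]
 [ 0.462  -0.3078]
 [ 0.462  -0.3168]] ends [[ 0.462  -0.2797]]
[ 0.46261613 -0.31360319  0.21961211]
```

Request:
move_arm:
  series:
    - {"dp":[45,0,0],"roll":0,"hand":8}
    - {"dp":[80,0,20],"roll":0,"hand":8}
    - {"dp":[92,0,50],"roll":0,"hand":8}
    - {"dp":[92,0,90],"roll":0,"hand":8}
    - {"dp":[92,0,120],"roll":0,"hand":8}
    - {"dp":[92,0,135],"roll":0,"hand":8}
    - {"dp":[92,0,140],"roll":0,"hand":8}
    - {"dp":[92,0,140],"roll":0,"hand":8}
    - {"dp":[92,0,140],"roll":0,"hand":8}

```text
clock: 13.8
position: [0.4634, -0.2235, 0.0805]
tcp_rot: [2.221, 2.219, 0.001]
contact_force: [-0.5, 0.0, -2.1]
finger_gap: 0.183
gripper_force: 39.9
```

Run:
```python
from h import *
import pickle
for i in range(2):manip.grab_frame("wrist")
st=manip.read_state();f=manip.grab_frame("wrist");save(f,"j.png",s=1.5);pickle.dump((st,f),open("case3.pkl","wb"))
print(st["position"],st["tcp_rot"],st["finger_gap"],st["contact_force"],go([.463,-.2217,.0175],0))
```

```text
[ 0.46346602 -0.22373556  0.08057214] [2.22129673e+00 2.21857040e+00 9.78511045e-04] 0.18087103835796872 [-0.6477279  -0.75387193 -1.63184792] (array([ 2.2, -0.6, 63. ]), np.float64(-0.001), 'cur yaw -0.001')
```

View pics/j.png

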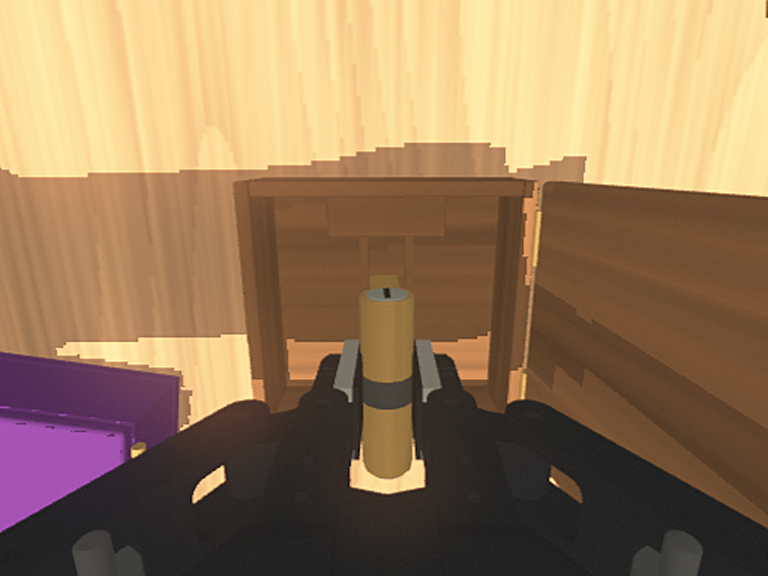

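Request:
move_arm:
  series:
    - {"dp":[2,0,20],"roll":0,"hand":8}
    - {"dp":[2,0,40],"roll":0,"hand":8}
    - {"dp":[2,0,50],"roll":0,"hand":8}
    - {"dp":[2,0,55],"roll":0,"hand":8}
    - {"dp":[2,0,58],"roll":0,"hand":8}
    - {"dp":[2,0,60],"roll":0,"hand":8}
    - {"dp":[2,0,61],"roll":0,"hand":8}
    - {"dp":[2,0,61],"roll":0,"hand":8}

```text
clock: 14.75
position: [0.4629, -0.2216, 0.0186]
tcp_rot: [2.222, 2.22, 0.0]
contact_force: [-0.6, 1.0, -2.4]
finger_gap: 0.184
gripper_force: 39.8
```

Request:
move_arm:
  series:
    - {"dp":[0,0,1],"roll":0,"hand":8}
    - {"dp":[0,0,1.5],"roll":0,"hand":8}
    - {"dp":[0,0,2],"roll":0,"hand":8}
    - {"dp":[0,0,2],"roll":0,"hand":8}

```text
clock: 15.15
position: [0.463, -0.2216, 0.0174]
tcp_rot: [2.222, 2.22, -0.001]
contact_force: [-3.7, 0.3, 9.5]
finger_gap: 0.18
gripper_force: 41.1
```

Request:
move_arm:
  series:
    - {"dp":[0,0,0],"roll":0,"hand":20}
    - {"dp":[0,0,0],"roll":0,"hand":30}
    - {"dp":[0,0,0],"roll":0,"hand":38}
    - {"dp":[0,0,0],"roll":0,"hand":38}
    - {"dp":[0,0,0],"roll":0,"hand":38}
    - {"dp":[0,0,-25],"roll":0,"hand":38}
    - {"dp":[0,0,-60],"roll":0,"hand":38}
    - {"dp":[0,0,-100],"roll":0,"hand":38}
    - {"dp":[-30,0,-150],"roll":0,"hand":38}
    - {"dp":[-60,0,-190],"roll":0,"hand":38}
    - {"dp":[-85,0,-200],"roll":0,"hand":38}
    - {"dp":[-85,0,-200],"roll":0,"hand":38}

```text
clock: 16.35
position: [0.4631, -0.3121, 0.2191]
tcp_rot: [2.226, 2.208, -0.001]
contact_force: [-0.2, -0.3, 0.5]
finger_gap: 0.443
gripper_force: 0.0
```

Run:
```python
from h import *
import pickle
for i in range(2):manip.grab_frame("wrist")
st=manip.read_state();f=manip.grab_frame("wrist");save(f,"k.png",s=1.5);pickle.dump((st,f),open("case4.pkl","wb"))
print(st["position"],st["tcp_rot"],st["q"],st["finger_gap"],st["contact_force"])
for d in manip.cut_out("lockcyl","wrist"):
    r=d["rect"];print(d["confidence"],r,back([r[:2]],.0305,f,st))
```

```text
[ 0.46219527 -0.30685119  0.21619256] [2.22440056e+00 2.21844790e+00 9.32889477e-05] [ 1.09872974  0.40138885 -0.78922814  1.82153438  0.32480584  1.0529135
  0.18303074] 0.4464571910573973 [-0.38292962  0.97675137 -0.13512695]
0.6 [255.5, 90.3, 22.6, 68.7] [[ 0.45936068 -0.22054261  0.0305    ]]
```

View pics/k.png

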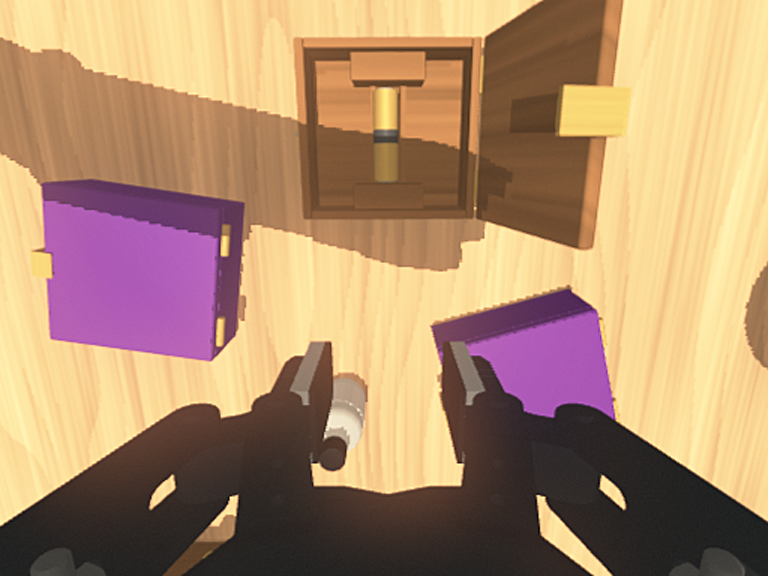

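Request:
move_arm:
  series:
    - {"dp":[0,20,-30],"roll":0,"hand":0}
    - {"dp":[0,60,-40],"roll":0,"hand":0}
    - {"dp":[20,100,-40],"roll":0,"hand":0}
    - {"dp":[50,130,-40],"roll":0,"hand":0}
    - {"dp":[80,140,-40],"roll":0,"hand":0}
    - {"dp":[87,142,-30],"roll":0,"hand":0}
    - {"dp":[87,142,10],"roll":0,"hand":0}
    - {"dp":[87,142,50],"roll":0,"hand":0}
    - {"dp":[87,142,80],"roll":0,"hand":0}
    - {"dp":[87,142,95],"roll":0,"hand":0}
    - {"dp":[87,142,95],"roll":0,"hand":0}

```text
clock: 17.65
position: [0.6026, -0.219, 0.1186]
tcp_rot: [-2.218, -2.218, 0.004]
contact_force: [-0.2, -0.6, 1.2]
finger_gap: 0.004
gripper_force: 0.0
```

Run:
```python
from h import *
import pickle
st,f=pickle.load(open("case4.pkl","rb"))
h=np.array([.523,-.22,.0465])
for th in(1.7,1.75,1.8,1.85,1.9):
    print(th,(proj([h+[-.12*np.cos(th)+s*np.sin(th),-.0575,.12*np.sin(th)+s*np.cos(th)] for s in(0,.008)],f,st)*1.5).round())
s=manip.read_state();print(s["position"],s["tcp_rot"],s["finger_gap"],s["contact_force"])
```

```text
1.7 [[560. 254.]
 [577. 254.]]
1.75 [[573. 254.]
 [589. 253.]]
1.8 [[585. 253.]
 [600. 252.]]
1.85 [[596. 252.]
 [611. 251.]]
1.9 [[607. 252.]
 [621. 250.]]
[ 0.6025808  -0.21902029  0.11855138] [-2.21844869 -2.21795499  0.00375883] 0.00362112807326042 [-0.21378132 -0.64661347  1.23332039]
```

Request:
move_arm:
  series:
    - {"dp":[0,-20,0],"roll":0,"hand":0}
    - {"dp":[0,-35,0],"roll":0,"hand":0}
    - {"dp":[0,-48,0],"roll":0,"hand":0}
    - {"dp":[0,-60,0],"roll":0,"hand":0}
    - {"dp":[0,-73,0],"roll":0,"hand":0}
    - {"dp":[0,-86,0],"roll":0,"hand":0}
    - {"dp":[0,-98,3],"roll":0,"hand":0}
    - {"dp":[0,-110,8],"roll":0,"hand":0}
    - {"dp":[0,-110,8],"roll":0,"hand":0}

```text
clock: 18.55
position: [0.4918, -0.2199, 0.1121]
tcp_rot: [-2.222, -2.218, 0.004]
contact_force: [-0.6, 0.2, -0.1]
finger_gap: -0.002
gripper_force: 0.0
```

Run:
```python
from h import *
f=manip.grab_frame("wrist");g=manip.grab_frame("top")
for c in("wrist","top"):
    for d in manip.cut_out("lid",c): print(c,d["confidence"],d["rect"])
st=manip.read_state();print(st["position"],st["contact_force"])
h=np.array([.523,-.22,.0465])
for th in(1.75,1.2,.9,.6):print(th,proj([h+[-r*np.cos(th),s,r*np.sin(th)] for r in(0,.12) for s in(-.0575,.0575)],g).round().tolist())
```

```text
wrist 0.77 [214.5, 222.8, 193.6, 199.3]
wrist 0.77 [40.6, 304.9, 75.3, 96.8]
top 0.91 [380.6, 280.2, 44.0, 50.3]
top 0.82 [420.8, 178.4, 24.5, 44.0]
top 0.63 [344.4, 208.9, 48.6, 32.4]
top 0.49 [337.0, 217.7, 16.7, 4.8]
[ 0.49500645 -0.21937785  0.11327689] [-0.09225949  0.40581283 -0.65552502]
1.75 [[361.0, 196.0], [321.0, 196.0], [371.0, 180.0], [328.0, 180.0]]
1.2 [[361.0, 196.0], [321.0, 196.0], [372.0, 204.0], [328.0, 204.0]]
0.9 [[361.0, 196.0], [321.0, 196.0], [371.0, 217.0], [327.0, 217.0]]
0.6 [[361.0, 196.0], [321.0, 196.0], [369.0, 228.0], [326.0, 228.0]]
```

Request:
move_arm:
  series:
    - {"dp":[0,-8,5],"roll":0,"hand":0}
    - {"dp":[0,-15,9],"roll":0,"hand":0}
    - {"dp":[0,-22,13],"roll":0,"hand":0}
    - {"dp":[0,-29,19],"roll":0,"hand":0}
    - {"dp":[0,-35,26],"roll":0,"hand":0}
    - {"dp":[0,-40,33],"roll":0,"hand":0}
    - {"dp":[0,-48,38],"roll":0,"hand":0}
    - {"dp":[0,-56,43],"roll":0,"hand":0}
    - {"dp":[0,-64,46],"roll":0,"hand":0}
    - {"dp":[0,-70,48],"roll":0,"hand":0}
    - {"dp":[0,-70,48],"roll":0,"hand":0}

```text
clock: 19.85
position: [0.4231, -0.2195, 0.0649]
tcp_rot: [-2.222, -2.219, 0.002]
contact_force: [0.8, -0.8, 0.3]
finger_gap: 0.001
gripper_force: 0.0
```

Request:
move_arm:
  series:
    - {"dp":[0,0,2],"roll":0,"hand":0}
    - {"dp":[0,0,4],"roll":0,"hand":0}
    - {"dp":[0,0,6],"roll":0,"hand":0}
    - {"dp":[0,0,8],"roll":0,"hand":0}
    - {"dp":[0,0,10],"roll":0,"hand":0}
    - {"dp":[0,0,11],"roll":0,"hand":0}
    - {"dp":[0,0,11],"roll":0,"hand":0}

```text
clock: 20.55
position: [0.4248, -0.2194, 0.0544]
tcp_rot: [-2.222, -2.22, 0.001]
contact_force: [-1.6, 0.2, 5.0]
finger_gap: -0.001
gripper_force: 2.3
```

Request:
move_arm:
  series:
    - {"dp":[0,0,1],"roll":0,"hand":0}
    - {"dp":[0,0,2],"roll":0,"hand":0}
    - {"dp":[0,0,3],"roll":0,"hand":0}
    - {"dp":[0,0,3],"roll":0,"hand":0}

```text
clock: 20.95
position: [0.4249, -0.2195, 0.0536]
tcp_rot: [2.222, 2.22, -0.004]
contact_force: [-11.9, 2.4, 36.2]
finger_gap: 0.0
gripper_force: 18.4
```

Request:
move_arm:
  series:
    - {"dp":[0,0,-10],"roll":0,"hand":0}
    - {"dp":[0,0,-40],"roll":0,"hand":0}
    - {"dp":[0,0,-80],"roll":0,"hand":0}
    - {"dp":[0,0,-120],"roll":0,"hand":0}
    - {"dp":[-50,0,-150],"roll":0,"hand":0}
    - {"dp":[-90,0,-160],"roll":0,"hand":0}
    - {"dp":[-90,0,-160],"roll":0,"hand":0}
    - {"dp":[-90,0,-160],"roll":0,"hand":0}
    - {"dp":[-90,0,-160],"roll":0,"hand":0}

```text
clock: 21.85
position: [0.4245, -0.308, 0.2107]
tcp_rot: [-2.22, -2.221, -0.001]
contact_force: [0.2, 0.4, -0.3]
finger_gap: -0.0
gripper_force: 0.0
```

Run:
```python
from h import *
st=manip.read_state();f=manip.grab_frame("wrist")
h=np.array([.523,-.22,.0545])
print("expected",proj([h+[-.12,-.0575,0],h+[-.12,.0575,0],h+[0,-.0575,0],h+[0,.0575,0]],f,st).round(),"ajar",proj([h+[-.12,-.0575,.0096],h+[-.12,.0575,.0096]],f,st).round())
for d in manip.cut_out("lid","wrist"): print(d["confidence"],d["rect"])
print(st["position"],st["clock"],st["contact_force"])
```

```text
expected [[237. 147.]
 [235.  19.]
 [356. 148.]
 [368.  20.]] ajar [[236. 149.]
 [234.  16.]]
0.74 [259.3, 311.4, 9.0, 14.0]
0.57 [385.1, 265.5, 124.8, 111.0]
[ 0.42453772 -0.30798327  0.21068613] 21.85 [ 0.21654566  0.4137132  -0.265122  ]
```

```bash
python3 -c "
from plant import manip
print(manip.job_done())"
```

```text
the job is handed in; nothing more can be done
None
```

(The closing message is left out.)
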